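# Check a conduit with the spirit level

### The job

Clear the loose hanger half off the conduit and stand it on its two feet in the large empty bay of the fittings tray. Then draw the red spirit level straight out along its leaning channel until well clear of the rack, without twisting it on the way, and gently lay it lengthwise along the crown of the conduit, midway between the two U-bolts, upright on its metal base, so that it stays balanced on its own when you let go. Leave everything else on the bench as it is.

Things in the scene. Friction and masses are not known exactly. Their poses are not given: they have to be found in the camera images.
- conduit: Fixed pale silver conduit: smooth tube 89 mm in diameter, 400 mm long, lying level along its own y, axis 95.5 mm above the bench. Blue V-stands (feet 125 x 50 mm) carry it at y = +-158 mm, each with a U-bolt of 8 mm rod over the tube (top 148 mm high); bare crown between the U-bolts 308 mm long. Origin on the bench below the middle; z up.
- conduit_mid (a point): The point on the crown (highest line) of the conduit midway between the U-bolts, 140 mm above the bench; axes as the conduit: y along the tube, x level across it, z up.
- level: Red spirit level, black ends, green vials, bright flat metal base: a bar 18 mm thick (x), 200 long (y), 50 high (z, base to top edge), about 0.3 kg, centre of mass 17 mm above the base. Origin: centre of the base's underside. Starts on edge in any one of the rack's three channels, its z leaning 30 degrees from vertical towards the rack's -x.
- rack: Fixed yellow rack, base 190 (x) x 224 mm (y). Three channels along its y at x = -56, 0, +56 mm, one flat tool on edge in each, leaning: their way out points 30 degrees from vertical, towards the rack's -x side (the robot's side). Yellow end cheeks 60 mm high, 212 mm apart. Origin on the bench below the middle channel's tool; z up.
- channels: The rack's three leaning channels. Origin in the middle of the floor of the middle one, 24 mm above the bench; y along the channels, z the way out, 30 degrees from vertical, x square to the tools' faces. Each is 22 mm wide and 34 mm deep; its 4 mm walls have a 70 mm finger gap at mid-length, where fingers reach well down beside a tool. Gap from the level to the next tool: 30 mm or more.
- hanger: Loose steel top half of a pipe hanger, about 0.3 kg: half ring 30 mm wide (y), 5 thick, inner radius 48, two flat feet (134 mm over the feet along x, undersides at z = -50) and on top a square boss 24 x 24 mm from z = 5 to 33. Origin: inside of the arch at its middle; z up. Starts astride the conduit, resting on the crown within 80 mm of its middle.
- tray: Fixed grey open tray 163 (x) x 235 mm (y), walls 40 mm high, 4 mm thick, floor 4 mm. A divider at y = -43.5 mm parts a small bay (-y side, two fittings in it) from a large empty bay (+y side, 155 x 155 mm inside). Origin on the bench at the middle of the whole tray; z up.
- tray_bay (a point): Centre of the floor of the tray's large bay, 4 mm above the bench; axes as the tray.
- straightedge: Bystander: aluminium straightedge 200 x 44 x 8 mm with dark graduations, on edge in another channel of the rack, leaning on the wall at the channel's -x side. Origin on its lower edge at mid-length, 9 mm from the face that lies on that wall.
- template: Bystander: blue plastic template 190 x 42 x 6 mm, on edge in the remaining channel of the rack. Origin as the straightedge.
- coupling: Bystander: zinc coupling, an upright tube 41 mm in diameter and 50 mm high, in the tray's small bay. Origin at the centre of its underside.
- bushing: Bystander: brass bushing, a ring 43 mm in diameter and 26 mm high, in the tray's small bay. Origin at the centre of its underside.
- tape: Bystander: yellow tape measure 30 x 72 x 66 mm standing on the bench between the rack and the tray, on the robot's side of the conduit. Origin at the centre of its underside.
- caster: Bystander: swivel caster 105 mm high left on its mounting plate (60 x 75 mm), wheel up, between the rack and the left-hand end of the conduit or behind them. Origin at the centre of its underside.
- can: Bystander: blue aerosol can 53 mm in diameter and 200 mm high, standing by the far corner of the tray and the right-hand end of the conduit. Origin at the centre of its underside.
- driver: Bystander: orange screwdriver 200 mm long lying on the bench beyond the conduit. Origin below its middle.

How it is judged:
By the outcome, as a careful person would: the job done as asked, in the order asked, and still so for the second after the job is handed in, with the robot touching nothing.
It also fails if it takes over 67 s, if anything falls off the work surface, if the arm or the gripper's body presses on something with over 40 N, if the wrist force passes 120 N, or if a joint passes its speed limit or range.

### The arm

A 6-joint arm with a two-finger parallel gripper is mounted at the origin on the work surface. World frame = base frame: x ahead of the robot, y to its left, z up, the work surface at z = 0. Lengths are in m, angles in rad, forces in N, time in s.
With the tool pointing down it reaches from about 0.325 to 0.75 m from the base axis. Payload 7.6 kg.
Tool frame: the origin (TCP) lies between the finger pads; the fingertips stand 25 mm ahead of it and the grasp point (between the pads) lies 6 mm ahead of it (env.tcp_to_tips is the distance from the TCP to the fingertips, in m); z points along the fingers, y is the line along which they close (so a half turn about z gives the same grasp; the last joint's range is limited). The gripper opens to 85 mm and grips with 20 to 120 N. Pads are 22 mm wide; open, the fingers measure 114 mm over their backs; the gripper's body (76 mm by 85 mm) begins 54 mm behind the grasp point. The pads swing forward as they close: fully open they stand 13 mm farther back than shut.
Start: joints at [-1.239, 0.052, 1.401, -0, 1.689, -0.07], TCP at [0.205, -0.483, 0.256] pointing down, gripper open.
Joint ranges: [-2.9, 2.9], [-0.91, 2.17], [0.12, 2.37], [-1.06, 4.2], [0.26, 2.73], [-2.93, 2.93]. Speed limits (rad/s): [2.57, 2.57, 3.01, 3.14, 3.14, 3.14].

### API

Orientations are given as a rotation vector (axis times angle).
In Python, from cell import readout, viewer, order, env gives the robot as it stands.
- The arm moves only by the tool send_rows, never from a script. Its argument "rows" is a list of rows, each a list of 6 numbers: the shift along the tool's x, y, z each as a share of 0.2 m, from -1 to 1, then the turn, a rotation vector about the tool's x, y, z each as a share of 180 degrees, from -1 to 1. In form: [[tx, ty, tz, wx, wy, wz], ...]. A call has 1 to 12 rows; each row is the pose to reach, as a shift and turn from the pose commanded when the call began, along the tool's axes at that moment, turning the shorter way round; what a row does not reach only later rows make up. A row lasts 1/8 s, in which the tool goes at most 62.5 mm and 10.7 degrees, less where a joint would pass 70% of its speed; a pose out of reach is approached as far as the arm can. A call with a number of a shift or a turn outside -1 to 1 is refused whole. A call with a gripper value outside its range is refused whole. "jaw" is the opening, from 0 (shut) to 1 (fully open), set as the call begins (left out, the last holds). The fingers move at their own pace and stop on an object; "grip_force" is the grip in N (left out, the last holds). Time passes only in rows, so rows that repeat a pose let the fingers close. It gives the time, the measured TCP pose, the force, the opening and the grip force at its end, in the units of the state.
- readout.get_obs(): the state, without advancing time (a new reading comes with each control period).
- viewer.read_camera(name): name is "side" or "top" or "wrist"; returns the picture (400x640x3 uint8, blue, green, red); there is no depth.
- viewer.get_calibration(name): a dict with "K" (3x3 intrinsics, pixels), "dist" ([k1, k2, p1, p2, k3] as OpenCV has them; the pictures are not rectified), "extrinsics" (4x4, takes a point from world to camera coordinates); the wrist camera has in their place "tool_from_camera" (4x4, takes a point from camera to tool coordinates, whose origin is the TCP and whose axes are the flange's). Camera axes: x right, y up, looking along -z (the intrinsics and any distortion apply to the point x, -y, -z); pixel columns grow to the right and rows downward; lengths in m; the calibration is good to about 2 mm. A picture is of the moment at which its call begins: read the wrist's pose just before it. get_calibration takes no time and is no camera call.
- order.close_job(): hands the job in; it is judged then, once.
The state is a dict: "time": time; "joint_positions": joint angles; "qvel": joint speeds; "joint_torque": joint torques, N m; "position": TCP position; "ee_rot": TCP orientation; "wrist_force": force on the tool from outside, world axes, zero at the start; "ft_torque": the same for the moment, N m; "width": finger opening in m; "finger_force": force on a finger pad.
Only numpy, scipy, OpenCV 4.12 (cv2) and the standard library are available. Lean on these libraries where they do the work, as an engineer would, in place of code of your own. Each camera call takes 0.05 s, during which the arm holds its last target. There are 200 camera calls.

## Working session

There is one attempt and no reset: what is moved stays moved. The work goes in short steps, Python scripts to look and compute and a tool call to move; the robot and the scene stay as the last step left them, time stands still between calls to the robot, and variables do not carry over. Pictures are saved under pics/ and viewed, at most 10 in all, crops included, and the job is handed in when it is done.

Besides the shell and the picture viewer there is one more tool, called after "Emit:" as name([rows], argument=value, ...), one row to a line, values as JSON. send_rows: Moves the arm, as the interface text tells. Shift numbers are shares of 0.2 m and turn numbers shares of 180 degrees, none past 1 either way. Its arguments: {"type":"object","properties":{"rows":{"type":"array"},"jaw":{"type":"number"},"grip_force":{"type":"number"}},"required":["rows"]}

```bash
ls; mkdir -p pics
python3 - <<'E'
from cell import readout, viewer, order, env
import cv2
for n in ("side","top"):
    im=viewer.read_camera(n); cv2.imwrite(f"pics/{n}0.png",im)
    c=viewer.get_calibration(n); print(n,c)
print(viewer.get_calibration("wrist")); print(readout.get_obs())
E
```

```text
pics
side {'K': array([[371.19219128,   0.        , 315.67138914],
       [  0.        , 371.19219128, 197.14426548],
       [  0.        ,   0.        ,   1.        ]]), 'dist': array([-0.01738149,  0.        ,  0.        ,  0.        ,  0.        ]), 'extrinsics': array([[ 0.93235635, -0.36111443, -0.01754995, -0.49414004],
       [ 0.20522541,  0.48865654,  0.84799606, -0.19452621],
       [-0.29764771, -0.79423621,  0.52971189, -1.13998466],
       [ 0.        ,  0.        ,  0.        ,  1.        ]])}
top {'K': array([[401.36182407,   0.        , 320.47060538],
       [  0.        , 401.36182407, 203.98121985],
       [  0.        ,   0.        ,   1.        ]]), 'dist': array([0.0196967, 0.       , 0.       , 0.       , 0.       ]), 'extrinsics': array([[-0.02869183, -0.99958006, -0.00405928, -0.00224467],
       [ 0.99542268, -0.02894238,  0.09108253, -0.55858152],
       [-0.09116177, -0.00142738,  0.99583507, -1.34158963],
       [ 0.        ,  0.        ,  0.        ,  1.        ]])}
{'K': array([[354.09077971,   0.        , 322.15271424],
       [  0.        , 354.0907797
[... 530 characters left out ...]
joint_positions': array([-1.23930582e+00,  5.27781829e-02,  1.40161975e+00,  2.00716740e-05,
        1.68862367e+00, -7.03044761e-02]), 'qvel': array([-7.37107394e-04, -2.24190395e-03, -2.62159205e-03,  7.76393924e-05,
        9.71264824e-05,  7.60648189e-04]), 'joint_torque': array([ 1.46300346e-03, -3.82583141e+01, -3.60985601e+01, -1.36022427e-05,
        4.78407383e-03, -1.81138859e-05]), 'position': array([ 0.20525832, -0.48295374,  0.25555607]), 'ee_rot': array([-3.07701698e+00, -6.26621580e-01,  2.61131532e-04]), 'wrist_force': array([-0.30687488, -0.30020818, -0.09067769]), 'ft_torque': array([-0.00818569,  0.01320194,  0.03787839]), 'finger_force': 0.0, 'width': 0.08523355063688275}
```

View pics/top0.png

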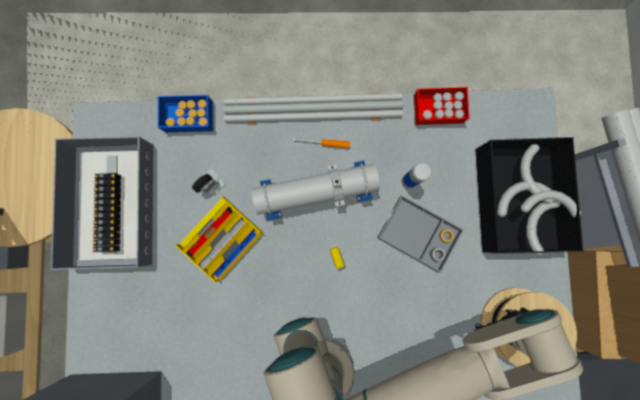

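View pics/side0.png

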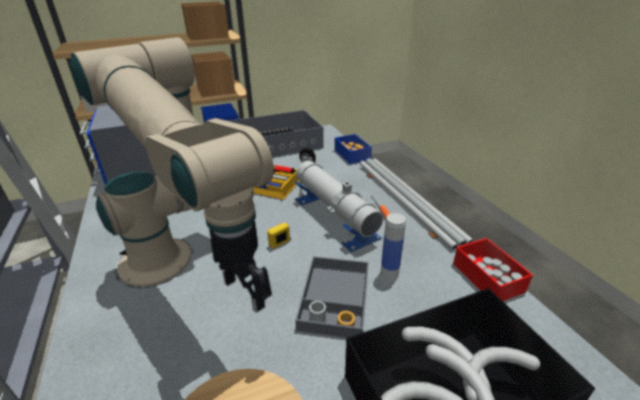

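The top view shows the rack near (220,240), with the red level in the channel farthest from the robot. The conduit runs (258,200)–(375,180), the hanger boss is near (337,183), and the tray's large bay is near (408,228). In the side view the scene is clear of the arm.

```bash
cat > h.py <<'E'
import numpy as np, cv2
from scipy.spatial.transform import Rotation as R
from cell import readout, viewer, order, env
def cam(name,obs=None):
    c=viewer.get_calibration(name)
    if name!="wrist": return c["K"],c["dist"],np.linalg.inv(c["extrinsics"])
    T=np.eye(4); T[:3,:3]=R.from_rotvec(obs["ee_rot"]).as_matrix(); T[:3,3]=obs["position"]
    return c["K"],c["dist"],T@c["tool_from_camera"]
def rays(px,C):
    K,d,T=C; u=cv2.undistortPoints(np.array(px,float).reshape(-1,1,2),K,d).reshape(-1,2)
    v=np.c_[u[:,0],-u[:,1],-np.ones(len(u))]@T[:3,:3].T
    return T[:3,3],v/np.linalg.norm(v,axis=1)[:,None]
def onz(px,C,z):
    o,v=rays(px,C); return o+v*((z-o[2])/v[:,2])[:,None]
def tri(pxs,Cs):
    A=np.zeros((3,3));b=np.zeros(3);L=[]
    for p,C in zip(pxs,Cs):
        o,v=rays([p],C);v=v[0];M=np.eye(3)-np.outer(v,v);A+=M;b+=M@o;L.append((o,M))
    x=np.linalg.solve(A,b); return x,[np.linalg.norm(M@(x-o)) for o,M in L]
def proj(P,C):
    K,d,T=C; p=(np.atleast_2d(P)-T[:3,3])@T[:3,:3]
    q=np.c_[p[:,0],-p[:,1],-p[:,2]]
    return cv2.projectPoints(q.reshape(-1,1,3),np.zeros(3),np.zeros(3),K,d)[0].reshape(-1,2)
E
python3 - <<'E'
from h import *
C=cam("top")
np.set_printoptions(precision=3,suppress=True)
for n,p,z in [("boss",(337,182),.173),("cond",(258,200),.1),("cond",(375,180),.1),("bay",(408,228),.0),("rack",(220,238),.03),("red1",(192,250),.06),("red2",(229,211),.06),("tape",(337,258),.06),("can",(420,172),.2)]: print(n,onz([p],C,z)[0])
im=cv2.imread("pics/top0.png")
cv2.imwrite("pics/topcrop.png",cv2.resize(im[130:290,170:470],(800,427),interpolation=cv2.INTER_CUBIC))
E
```

```text
boss [ 0.611 -0.071  0.173]
cond [0.57  0.182 0.1  ]
cond [ 0.624 -0.197  0.1  ]
bay [ 0.469 -0.317  0.   ]
rack [0.453 0.323 0.03 ]
red1 [0.416 0.407 0.06 ]
red2 [0.541 0.285 0.06 ]
tape [ 0.376 -0.067  0.06 ]
can [ 0.629 -0.318  0.2  ]
```

View pics/topcrop.png

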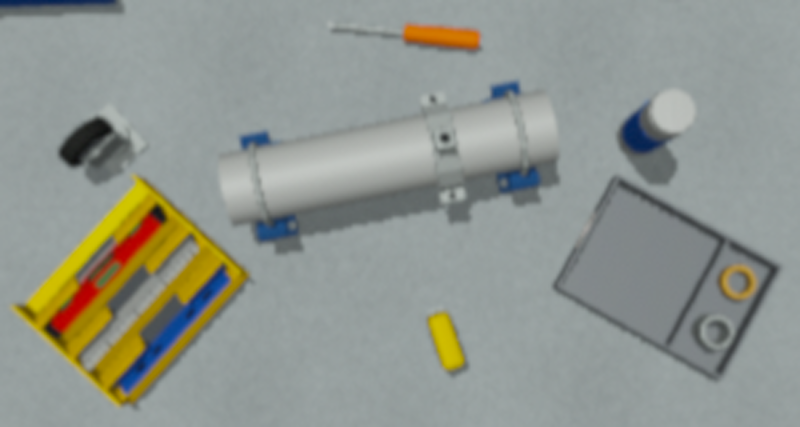

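The crop shows the hanger boss at (445,138) on the conduit, with the level leaning towards the robot. The bay is empty. I'll move the wrist camera to a viewing pose.

```bash
cat >> h.py <<'E'
def down(yaw):  # tool z down, tool x at yaw (deg)
    return R.from_euler('z',yaw,degrees=True)*R.from_euler('x',180,degrees=True)
def delta(p0,R0,p1,R1):
    s=R0.inv().apply(np.array(p1)-p0); w=(R0.inv()*R1).as_rotvec()
    return np.r_[s/0.2,w/np.pi].round(4), np.linalg.norm(s)/.0625, np.degrees(np.linalg.norm(w))/10.7
def go(p1,R1):
    o=readout.get_obs(); print(*delta(o["position"],R.from_rotvec(o["ee_rot"]),p1,R1))
np.set_printoptions(precision=4,suppress=True)
E
python3 - <<'E'
from h import *
go([0.54,-.18,.42],down(8))
E
```

```text
[ 2.1329 -0.7408 -0.8209 -0.0005  0.      0.0835] 7.687908711674033 1.403879726584657
```

Emit:
send_rows([
  [1, -0.35, -0.4, 0, 0, 0],
  [1, -0.35, -0.4, 0, 0, 0],
  [1, -0.35, -0.4, 0, 0, 0],
  [1, -0.35, -0.4, 0, 0, 0],
])

```text
time: 0.6
position: [0.3636, -0.3388, 0.3373]
ee_rot: [3.077, 0.629, 0.001]
wrist_force: [-0.6, 0.8, 0.3]
width: 0.0852
finger_force: 0.0
```

Emit:
send_rows([
  [1, -0.35, -0.4, 0, 0, 0.08],
  [1, -0.35, -0.4, 0, 0, 0.08],
  [1, -0.35, -0.4, 0, 0, 0.08],
  [1, -0.35, -0.4, 0, 0, 0.08],
  [1, -0.35, -0.4, 0, 0, 0.08],
  [1, -0.35, -0.4, 0, 0, 0.08],
])

```text
time: 1.35
position: [0.5185, -0.1982, 0.4155]
ee_rot: [-3.132, -0.236, 0.002]
wrist_force: [1.2, -0.2, 0.2]
width: 0.0853
finger_force: 0.0
```

Run:
```python
from h import *
import json
o=readout.get_obs(); im=viewer.read_camera("wrist"); cv2.imwrite("pics/w1.png",im)
json.dump({k:o[k].tolist() for k in("position","ee_rot")},open("w1.json","w"))
print(o["time"],o["position"],o["ee_rot"],o["qvel"])
```

```text
1.35 [ 0.5185 -0.1982  0.4155] [-3.1323 -0.236   0.0022] [-0.0221 -0.0118  0.0138  0.0011  0.0003  0.0001]
```

View pics/w1.png

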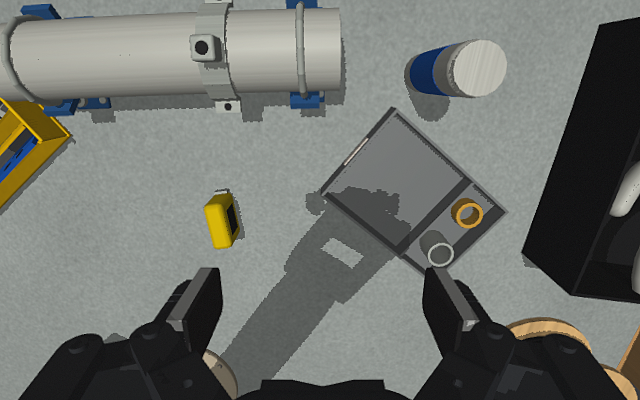

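The wrist view shows the boss hole at (203,47), and the tray's outer corners at (393,108), (322,192) and (507,212), with the divider between (465,180) and (400,253).

Run:
```python
from h import *
import json
o={k:np.array(v) for k,v in json.load(open("w1.json")).items()}
C=cam("wrist",o); T=cam("top")
f=lambda p:(170+p[0]*300/800,130+p[1]*160/427)
for n,a,b in [("boss",(203,47),(445,138)),("trayA",(393,108),(617,180)),("trayB",(322,192),(556,287)),("trayC",(507,212),(777,267)),("divA",(466,179),(724,243)),("divB",(401,254),(668,344)),("foot",(227,106),(452,195))]:
    print(n,*tri([a,f(b)],[C,T]))
A,B,Cc=onz([(393,108),(322,192),(507,212)],C,.04); print(A,B,Cc,np.linalg.norm(A-B),np.linalg.norm(A-Cc))
E2=onz([(203,47)],C,.173)[0]; print(E2)
# conduit edges
```

```text
boss [ 0.6121 -0.0701  0.177 ] [np.float64(0.0011351368926084315), np.float64(0.0011351368926083689)]
trayA [ 0.5765 -0.2992 -0.0132] [np.float64(0.002923154022315012), np.float64(0.0029231540223149752)]
trayB [ 0.4393 -0.2102  0.0204] [np.float64(0.0015327720122499029), np.float64(0.0015327720122498508)]
trayC [ 0.4566 -0.4858  0.0428] [np.float64(0.001075393497513341), np.float64(0.0010753934975133847)]
divA [ 0.4887 -0.4329 -0.0026] [np.float64(0.0015634792624283972), np.float64(0.0015634792624284071)]
divB [ 0.3643 -0.3448  0.04  ] [np.float64(0.00026008692188031555), np.float64(0.0002600869218803157)]
foot [ 0.5534 -0.0788  0.1045] [np.float64(0.0014234855343616345), np.float64(0.0014234855343616963)]
[ 0.5787 -0.2855  0.04  ] [ 0.4459 -0.2078  0.04  ] [ 0.4564 -0.4885  0.04  ] 0.1538050613222981 0.23695542181715834
[ 0.6133 -0.0684  0.173 ]
```

Run:
```python
from h import *
go([0.61,-.09,.33],down(8.1))
```

```text
[ 0.5351 -0.4679  0.4273 -0.0002  0.0004  0.0026] 2.65406897684934 0.0444984888413832
```

Emit:
send_rows([
  [0.53, -0.47, 0.43, 0, 0, 0.003],
  [0.53, -0.47, 0.43, 0, 0, 0.003],
  [0.53, -0.47, 0.43, 0, 0, 0.003],
  [0.53, -0.47, 0.43, 0, 0, 0.003],
  [0.53, -0.47, 0.43, 0, 0, 0.003],
])

```text
time: 2.02
position: [0.6089, -0.0904, 0.3309]
ee_rot: [3.133, 0.219, 0.001]
wrist_force: [0.5, 0.2, 0.2]
width: 0.0857
finger_force: 0.0
```

Run:
```python
from h import *
import json
o=readout.get_obs(); im=viewer.read_camera("wrist"); cv2.imwrite("pics/w2.png",im)
json.dump({k:o[k].tolist() for k in("position","ee_rot")},open("w2.json","w"))
print(o["time"],o["position"],o["ee_rot"])
```

```text
2.025 [ 0.6089 -0.0904  0.3309] [3.1334 0.2189 0.0007]
```

View pics/w2.png

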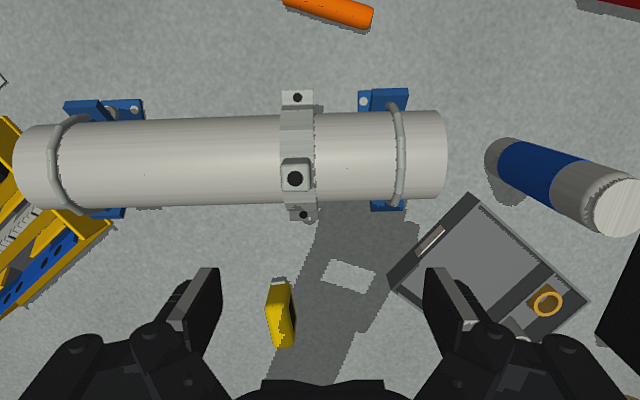

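Boss centre is at (295,178), with foot holes at (297,97) and (303,215). The bare tube spans columns 70–280, and the U-bolts are near columns 58 and 400.

```bash
cat > cond.py <<'E'
from h import *
import json
def load(n):
    return cam("wrist",{k:np.array(v) for k,v in json.load(open(n+".json")).items()}), cv2.imread(f"pics/{n}.png")
def axis(n,cols,up,lo):
    C,im=load(n); g=cv2.GaussianBlur(cv2.cvtColor(im,6),(5,5),0).astype(float); dy=np.gradient(g,axis=0)
    pl=[]
    for (a,b),s in ((up,1),(lo,-1)):
        P=[]
        for c in cols:
            r=a+np.argmax(s*dy[a:b,c]); P.append((c,r))
        P=np.array(P,float); k=np.polyfit(P[:,0],P[:,1],1); e=abs(P[:,1]-np.polyval(k,P[:,0])); P=P[e<2.5]
        k=np.polyfit(P[:,0],P[:,1],1); print("edge",k,len(P),len(cols))
        o,v=rays([(c,np.polyval(k,c)) for c in cols],C); n_=np.linalg.svd(v)[2][2]; pl.append((n_,v.mean(0)))
    d=np.cross(pl[0][0],pl[1][0]); d/=np.linalg.norm(d); d*=np.sign(d[1])
    u=[m-d*(m@d) for _,m in pl]; u=[x/np.linalg.norm(x) for x in u]
    h=np.arccos(u[0]@u[1])/2; b=u[0]+u[1]; b/=np.linalg.norm(b)
    A=o+b*.0445/np.sin(h); return A,d,C
E
python3 - <<'E'
from cond import *
C1,_=load("w1"); C2,_=load("w2"); T=cam("top")
f=lambda p:(170+p[0]*300/800,130+p[1]*160/427)
print("boss",*tri([(203,47),(295,178)],[C1,C2]), tri([(203,47),(295,178),f((445,138))],[C1,C2,T])[0])
print("feet",onz([(297,97),(303,215)],C2,.095), "boss",onz([(295,178)],C2,.173))
print("traycorners", tri([(393,108),(473,194)],[C1,C2]),tri([(322,192),(388,277)],[C1,C2]),tri([(507,212),(591,300)],[C1,C2]))
A,d,C=axis("w2",range(150,270,4),(95,150),(180,225))
print(A,d,"yaw",np.degrees(np.arctan2(-d[0],d[1])))
A1,d1,_=axis("w1",range(120,190,4),(5,35),(70,110)); print(A1,d1)
d=d*1; 
# crown line pixels
for y in np.linspace(-.2,.2,9):
    P=A+d*(y-A[1])/d[1]+[0,0,.0485]; print(round(y,3),P,proj(P,C)[0])
E
```

```text
boss [ 0.6129 -0.0675  0.1717] [np.float64(0.0006475001607889562), np.float64(0.0006475001607890914)] [ 0.6126 -0.0687  0.1732]
feet [[ 0.6719 -0.0565  0.095 ]
 [ 0.5517 -0.077   0.095 ]] boss [[ 0.6128 -0.0671  0.173 ]]
traycorners (array([ 0.5785, -0.2915,  0.0136]), [np.float64(0.001138187314655382), np.float64(0.0011381873146554325)]) (array([ 0.4332, -0.2106, -0.0034]), [np.float64(0.0011026657180626816), np.float64(0.0011026657180628339)]) (array([ 0.4575, -0.4895,  0.0399]), [np.float64(0.0014287720037616674), np.float64(0.0014287720037617082)])
edge [ -0.0379 127.8448] 30 30
edge [ -0.0363 209.6093] 30 30
[ 0.6086 -0.079   0.0659] [-0.1646  0.9858  0.0333] yaw 9.48014243973792
edge [-0.0459 23.0722] 18 18
edge [-0.041 98.484] 18 18
[ 0.633  -0.1621  0.0562] [-0.1729  0.9843  0.0358]
-0.2 [ 0.6288 -0.2     0.1103] [436.1451 163.9752]
-0.15 [ 0.6204 -0.15    0.112 ] [384.9721 165.6115]
-0.1 [ 0.6121 -0.1     0.1137] [333.0646 167.3364]
-0.05 [ 0.6037 -0.05    0.1154] [280.7297 169.1407]
0.0 [0.5954 0.     0.117 ] [228.2879 171.0148]
0.05 [0.587  0.05   0.1187] [176.0728 172.9487]
0.1 [0.5787 0.1    0.1204] [124.4323 174.9319]
0.15 [0.5704 0.15   0.1221] [ 73.7286 176.9535]
0.2 [0.562  0.2    0.1238] [ 24.3386 179.0022]
```

Run:
```python
from h import *
print(env.tcp_to_tips)
go([0.6128,-.0675,.24],down(9.6))
go([0.6128,-.0675,.174],down(9.6))
```

```text
0.025
[ 0.0345 -0.112   0.4579  0.0003 -0.0005 -0.0091] 1.512633929180182 0.15283309696190314
[ 0.034  -0.1124  0.7879  0.0003 -0.0005 -0.0091] 2.5491983559236764 0.15283309696190314
```

Emit:
send_rows([
  [0.034, -0.112, 0.3, 0, 0, -0.009],
  [0.034, -0.112, 0.5, 0, 0, -0.009],
  [0.034, -0.112, 0.65, 0, 0, -0.009],
  [0.034, -0.112, 0.75, 0, 0, -0.009],
  [0.034, -0.112, 0.787, 0, 0, -0.009],
  [0.034, -0.112, 0.787, 0, 0, -0.009],
  [0.034, -0.112, 0.787, 0, 0, -0.009],
], jaw=1)

```text
time: 2.95
position: [0.6135, -0.0664, 0.1746]
ee_rot: [3.13, 0.265, 0.004]
wrist_force: [0.2, 0.3, 0.6]
width: 0.0854
finger_force: 0.0
```

Emit:
send_rows([
  [0, 0, 0, 0, 0, 0],
  [0, 0, 0, 0, 0, 0],
  [0, 0, 0, 0, 0, 0],
  [0, 0, 0, 0, 0, 0],
  [0, 0, 0, 0, 0, 0],
  [0, 0, 0, 0, 0, 0],
], jaw=0, grip_force=45)

```text
time: 3.7
position: [0.6132, -0.066, 0.1732]
ee_rot: [3.13, 0.266, 0.001]
wrist_force: [-0.2, -0.8, 2.5]
width: 0.0231
finger_force: 45.5
```

Emit:
send_rows([
  [0, 0, -0.1, 0, 0, 0],
  [0, 0, -0.3, 0, 0, 0],
  [0, 0, -0.6, 0, 0, 0],
  [0, 0, -0.6, 0, 0, 0],
  [0, 0, -0.6, 0, 0, 0],
])

```text
time: 4.32
position: [0.6127, -0.0659, 0.2911]
ee_rot: [-3.13, -0.266, 0.004]
wrist_force: [-0.8, 0.6, -4.0]
width: 0.0237
finger_force: 45.0
```

Run:
```python
from h import *
a=cv2.imread("pics/w1.png")[95:285,310:515]; b=cv2.imread("pics/w2.png")[180:350,380:600]
a=cv2.resize(a,None,fx=2.6,fy=2.6,interpolation=2)[:494,:]; 
a=cv2.resize(cv2.imread("pics/w1.png")[95:285,315:515],(400,380),interpolation=2); b=cv2.resize(cv2.imread("pics/w2.png")[180:370,385:585],(400,380),interpolation=2)
cv2.imwrite("pics/tc.png",np.hstack([a,b]))
```

```text
(no output)
```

View pics/tc.png

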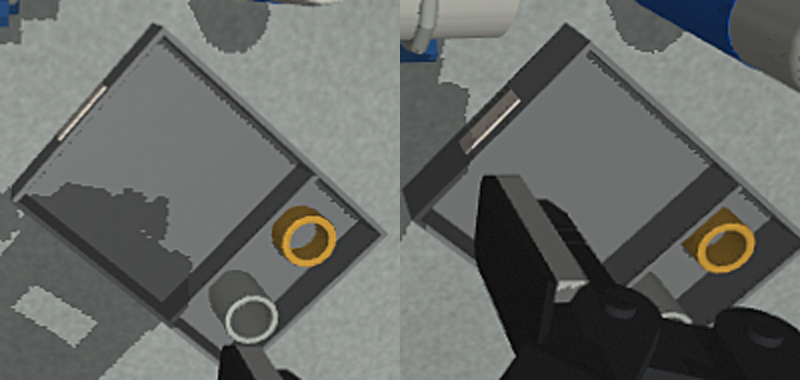

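In the left panel the tray's rim corners are at about (162,36), (20,197) and (383,233). In the right panel they are at (590,44), (420,216) and (800,240). The dark bands are the outer wall faces.

Run:
```python
from cond import *
C1,_=load("w1"); C2,_=load("w2")
a=np.array([(162,36),(20,197),(383,233)])/2+[315,95]; b=np.array([(190,44),(20,216),(410,241)])/2+[385,180]
P=[tri([p,q],[C1,C2]) for p,q in zip(a,b)]
for x in P: print(x[0],np.round(x[1],4))
for C,p in((C1,a),(C2,b)):
    A,B,D=onz(p,C,.04); print(A,B,D,np.linalg.norm(A-B),np.linalg.norm(A-D),"ang",np.degrees(np.arctan2(*(A-B)[1::-1])),np.degrees(np.arctan2(*(D-A)[1::-1])))
    x=(A-B)/np.linalg.norm(A-B); y=-(D-A)/np.linalg.norm(D-A)
    cen=(B+D)/2; print("centre",cen,"bay", cen+y*.036)
```

```text
[ 0.5738 -0.2936  0.0325] [0.0018 0.0018]
[ 0.4435 -0.212   0.0392] [0.0008 0.0008]
[ 0.4582 -0.4868  0.0418] [0.0007 0.0007]
[ 0.5728 -0.2909  0.04  ] [ 0.4443 -0.2125  0.04  ] [ 0.4571 -0.4874  0.04  ] 0.1505207276079833 0.22803826389477977 ang -31.388818025285715 -120.48847315751708
centre [ 0.4507 -0.35    0.04  ] bay [ 0.469  -0.3189  0.04  ]
[ 0.5772 -0.2908  0.04  ] [ 0.4433 -0.2112  0.04  ] [ 0.4577 -0.4891  0.04  ] 0.15574409611721088 0.23155513121785382 ang -30.718271061747828 -121.07705645605171
centre [ 0.4505 -0.3502  0.04  ] bay [ 0.4691 -0.3193  0.04  ]
```

Run:
```python
from h import *
go([0.469,-.319,.27],down(-31))
```

```text
[-0.9215  1.1265  0.1069  0.      0.0008  0.2261] 4.669630414473309 3.80429250648694
```

Emit:
send_rows([
  [-0.8, 0.97, 0.05, 0, 0, 0.226],
  [-0.8, 0.97, 0.05, 0, 0, 0.226],
  [-0.8, 0.97, 0.05, 0, 0, 0.226],
  [-0.8, 0.97, 0.05, 0, 0, 0.226],
  [-0.8, 0.97, 0.05, 0, 0, 0.226],
  [-0.8, 0.97, 0.05, 0, 0, 0.226],
  [-0.8, 0.97, 0.05, 0, 0, 0.226],
])

```text
time: 5.2
position: [0.4885, -0.2829, 0.2819]
ee_rot: [-3.028, 0.835, 0.002]
wrist_force: [0.3, -0.1, -1.8]
width: 0.0228
finger_force: 45.5
```

Run:
```python
from h import *
o=readout.get_obs(); print(o["position"],o["time"])
go([0.469,-.319,.27],down(-31))
go([0.469,-.319,.096],down(-31))
im=viewer.read_camera("wrist"); cv2.imwrite("pics/w3.png",im)
```

```text
[ 0.4885 -0.2829  0.2819] 5.2
[ 0.0088  0.205   0.0596 -0.0001  0.0005  0.0009] 0.6839067185494079 0.016916846771071484
[ 0.0102  0.2053  0.9296 -0.0001  0.0005  0.0009] 3.046738396448076 0.016916846771071484
```

View pics/w3.png

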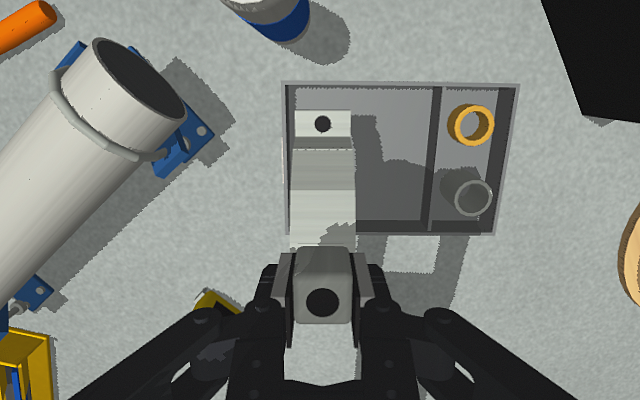

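This view shows the hanger held square to the tray. The rim corners are at (283,82), (519,85), (496,235) and (284,234), and the divider top is at about (437,86)–(428,230).

Run:
```python
from h import *
o=readout.get_obs(); C=cam("wrist",o)
P=onz([(283,82),(519,85),(496,235),(284,234)],C,.04); print(P)
print([np.linalg.norm(P[i]-P[(i+1)%4]) for i in range(4)])
A,D,E_,B=P; x=(A-B+D-E_);x/=np.linalg.norm(x); print("yaw",np.degrees(np.arctan2(x[1],x[0])))
y=np.cross([0,0,1],x); c=P.mean(0); bay=c+.036*y; print(c,bay)
bay[2]=.096; go(bay,down(np.degrees(np.arctan2(x[1],x[0]))))
```

```text
[[ 0.5772 -0.2912  0.04  ]
 [ 0.4569 -0.4899  0.04  ]
 [ 0.3176 -0.4083  0.04  ]
 [ 0.4414 -0.2048  0.04  ]]
[np.float64(0.23224782395240415), np.float64(0.1613992601530643), np.float64(0.23817165426135758), np.float64(0.1609651664949724)]
yaw -31.409885633067542
[ 0.4483 -0.3486  0.04  ] [ 0.467  -0.3178  0.04  ]
[-0.0021  0.2054  0.9314 -0.0001  0.0003  0.0032] 3.0520806495609145 0.0534350207954301
```

Emit:
send_rows([
  [0, 0.205, 0.1, 0, 0, 0.003],
  [0, 0.205, 0.3, 0, 0, 0.003],
  [0, 0.205, 0.55, 0, 0, 0.003],
  [0, 0.205, 0.75, 0, 0, 0.003],
  [0, 0.205, 0.88, 0, 0, 0.003],
  [0, 0.205, 0.93, 0, 0, 0.003],
  [0, 0.205, 0.95, 0, 0, 0.003],
  [0, 0.205, 0.96, 0, 0, 0.003],
  [0, 0.205, 0.96, 0, 0, 0.003],
])

```text
time: 6.38
position: [0.4673, -0.3196, 0.0919]
ee_rot: [3.023, -0.853, 0.002]
wrist_force: [-0.1, -0.3, -3.3]
width: 0.0232
finger_force: 45.6
```

Emit:
send_rows([
  [0, 0, 0.006, 0, 0, 0],
  [0, 0, 0.012, 0, 0, 0],
  [0, 0, 0.018, 0, 0, 0],
  [0, 0, 0.022, 0, 0, 0],
  [0, 0, 0.022, 0, 0, 0],
])

```text
time: 7.0
position: [0.467, -0.3194, 0.0872]
ee_rot: [3.023, -0.853, 0.001]
wrist_force: [-3.3, 2.9, 4.5]
width: 0.0232
finger_force: 46.5
```

Emit:
send_rows([
  [0, 0, 0, 0, 0, 0],
  [0, 0, 0, 0, 0, 0],
  [0, 0, 0, 0, 0, 0],
  [0, 0, 0, 0, 0, 0],
], jaw=0.7)

```text
time: 7.5
position: [0.4669, -0.3193, 0.0865]
ee_rot: [3.023, -0.853, 0.0]
wrist_force: [0.3, 0.5, -0.5]
width: 0.0597
finger_force: 0.0
```

Emit:
send_rows([
  [0, 0, -0.1, 0, 0, 0],
  [0, 0, -0.3, 0, 0, 0],
  [0, 0, -0.6, 0, 0, 0],
  [0, 0, -0.9, 0, 0, 0],
  [0, 0, -1, 0, 0, 0],
  [0, 0, -1, 0, 0, 0],
])

```text
time: 8.25
position: [0.4673, -0.3196, 0.2884]
ee_rot: [3.022, -0.853, 0.006]
wrist_force: [0.2, -0.3, -0.6]
width: 0.06
finger_force: 0.0
```

Run:
```python
from h import *
o=readout.get_obs(); print(o["position"],o["joint_positions"])
im=viewer.read_camera("wrist"); cv2.imwrite("pics/w4.png",im)
C=cam("wrist",o)
g=cv2.cvtColor(im,6)
# dark hole positions of hanger near expected: boss & feet
P=np.array([[.467,-.3185,.087],[.467,-.3185,.087]]); print(proj(P,C)[0])
x=np.array([np.cos(np.radians(-31.4)),np.sin(np.radians(-31.4)),0])
for s in(-.061,.061): print(proj(np.array([.467,-.3185,.009])+s*x,C))
go([.42,.12,.40],down(36))
```

```text
[ 0.4673 -0.3196  0.2884] [-0.665   0.161   1.2206 -0.      1.756   1.4558]
[321.5212 174.5752]
[[321.7639 208.0248]]
[[321.3855 102.5054]]
[-1.3481 -1.7497 -0.5699  0.0001 -0.0001 -0.3751] 7.29970782316055 6.310020664762421
```

Run:
```python
from h import *
o=readout.get_obs(); p=o["position"];r=R.from_rotvec(o["ee_rot"])
y0=-31.4
for i,(q,y) in enumerate([((.46,-.14,.36),15),((.45,.04,.38),57),((.43,.22,.38),99),((.413,.409,.38),136)]):
    R1=down(y); print(*delta(p,r,q,R1)); p,r=np.array(q),R1
```

```text
[-0.4981 -0.746  -0.3696  0.0001 -0.0001 -0.2584] 3.1046272372973873 4.347403911232073
[ 0.1846 -0.8823 -0.1     0.      0.     -0.2333] 2.902137143554729 3.9252336448598135
[ 0.7003 -0.574  -0.      0.      0.     -0.2333] 2.8977232442039735 3.925233644859815
[ 0.9467  0.0639  0.      0.      0.     -0.2056] 3.036208161506717 3.457943925233646
```

Emit:
send_rows([
  [-0.5, -0.75, -0.37, 0, 0, -0.258],
  [-0.5, -0.75, -0.37, 0, 0, -0.258],
  [-0.5, -0.75, -0.37, 0, 0, -0.258],
  [-0.5, -0.75, -0.37, 0, 0, -0.258],
  [-0.5, -0.75, -0.37, 0, 0, -0.258],
])

```text
time: 8.93
position: [0.46, -0.138, 0.3589]
ee_rot: [-3.113, -0.416, 0.003]
wrist_force: [-0.2, 0.0, 0.2]
width: 0.06
finger_force: 0.0
```

Emit:
send_rows([
  [0.185, -0.88, -0.1, 0, 0, -0.233],
  [0.185, -0.88, -0.1, 0, 0, -0.233],
  [0.185, -0.88, -0.1, 0, 0, -0.233],
  [0.185, -0.88, -0.1, 0, 0, -0.233],
  [0.185, -0.88, -0.1, 0, 0, -0.233],
])

```text
time: 9.55
position: [0.4504, 0.0409, 0.3785]
ee_rot: [-2.762, -1.495, 0.005]
wrist_force: [0.0, 0.4, -0.3]
width: 0.0597
finger_force: 0.0
```

Emit:
send_rows([
  [0.7, -0.574, 0, 0, 0, -0.233],
  [0.7, -0.574, 0, 0, 0, -0.233],
  [0.7, -0.574, 0, 0, 0, -0.233],
  [0.7, -0.574, 0, 0, 0, -0.233],
  [0.7, -0.574, 0, 0, 0, -0.233],
])

```text
time: 10.18
position: [0.4311, 0.2202, 0.3791]
ee_rot: [-2.05, -2.38, 0.004]
wrist_force: [1.0, 0.5, -0.1]
width: 0.0598
finger_force: 0.0
```

Emit:
send_rows([
  [0.947, 0.064, 0, 0, 0, -0.206],
  [0.947, 0.064, 0, 0, 0, -0.206],
  [0.947, 0.064, 0, 0, 0, -0.206],
  [0.947, 0.064, 0, 0, 0, -0.206],
  [0.947, 0.064, 0, 0, 0, -0.206],
  [0.947, 0.064, 0, 0, 0, -0.206],
  [0.947, 0.064, 0, 0, 0, -0.206],
], jaw=0.6)

```text
time: 11.05
position: [0.415, 0.4086, 0.3809]
ee_rot: [1.185, 2.909, 0.001]
wrist_force: [-0.0, -0.1, -0.2]
width: 0.0512
finger_force: 0.0
```

Run:
```python
from h import *
import json
o=readout.get_obs(); im=viewer.read_camera("wrist"); cv2.imwrite("pics/w5.png",im)
json.dump({k:o[k].tolist() for k in("position","ee_rot")},open("w5.json","w"))
print(o["time"],o["position"],R.from_rotvec(o["ee_rot"]).as_matrix()[:,0],o["joint_positions"])
```

```text
11.05 [0.415  0.4086 0.3809] [-0.7152  0.6989 -0.0002] [ 0.7142  0.2313  0.9575 -0.0001  1.952  -0.0827]
```

View pics/w5.png

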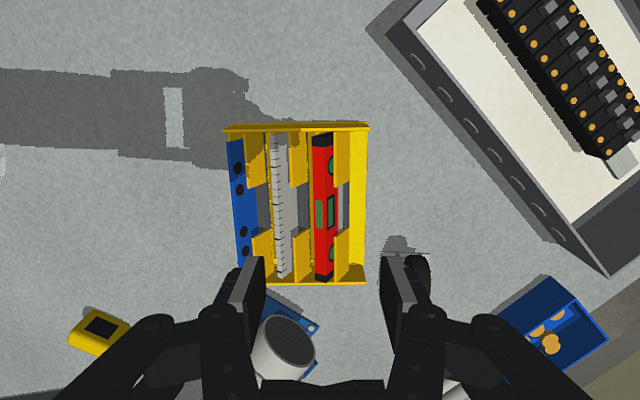

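The wrist is almost square to the rack. The red level's top spans (313–330,135) to (318–332,280), with its middle vial near (321,212), in the far (+x) channel. The straightedge is next to it at column 280.

Run:
```python
from cond import *
C,im=load("w5")
hsv=cv2.cvtColor(im,40); m=(((hsv[...,0]<6)|(hsv[...,0]>174))&(hsv[...,1]>150)&(hsv[...,2]>70)).astype(np.uint8)
m[:, :290]=0; m[:,360:]=0
rows=[r for r in range(140,285) if m[r].any()]
print(rows[0],rows[-1])
L=np.array([(r,np.where(m[r])[0].min(),np.where(m[r])[0].max(),int(hsv[r,np.where(m[r])[0],2].max())) for r in rows]); print(L[::8])
# colour profile across
for r in (165,200,215,260): print(r,[tuple(int(v) for v in im[r,c]) for c in range(310,338,2)])
P=onz([(317,137),(321,280)],C,.066); d=P[0]-P[1]; print(P,np.linalg.norm(d),np.degrees(np.arctan2(d[1],d[0])))
Q=onz([(224,128),(369,124),(365,283),(237,284)],C,.06); print(Q)
```

```text
145 275
[[145 330 332 188]
 [153 312 332 199]
 [161 313 328 201]
 [169 313 327 201]
 [177 313 332 201]
 [185 313 332 202]
 [193 313 337 200]
 [201 314 337 208]
 [209 314 337 212]
 [217 314 337 214]
 [225 314 337 214]
 [233 314 336 199]
 [241 315 332 201]
 [249 315 329 200]
 [257 315 328 201]
 [265 315 332 204]
 [273 317 328 219]]
165 [(10, 131, 162), (10, 64, 187), (10, 22, 199), (10, 23, 198), (10, 22, 197), (10, 24, 198), (10, 20, 198), (10, 22, 191), (8, 20, 182), (40, 57, 13), (58, 101, 47), (61, 90, 26), (5, 178, 234), (10, 159, 206)]
200 [(5, 134, 173), (10, 119, 166), (17, 24, 193), (64, 111, 76), (42, 72, 134), (20, 35, 193), (5, 16, 208), (9, 23, 197), (16, 20, 157), (51, 84, 38), (58, 102, 47), (53, 91, 41), (28, 27, 62), (1, 13, 182)]
215 [(6, 108, 135), (10, 129, 168), (5, 1, 209), (61, 107, 83), (63, 113, 68), (65, 114, 68), (55, 101, 134), (8, 20, 201), (15, 19, 156), (52, 84, 37), (58, 99, 47), (52, 90, 41), (26, 24, 59), (0, 13, 183)]
260 [(10, 106, 131), (10, 206, 236), (10, 90, 181), (10, 19, 198), (10, 22, 197), (10, 21, 197), (10, 23, 198), (10, 21, 199), (12, 22, 174), (19, 26, 160), (28, 26, 5), (26, 11, 0), (8, 134, 200), (10, 165, 213)]
[[0.3978 0.4168 0.066 ]
 [0.5434 0.2808 0.066 ]] 0.1991862850860469 136.94545776617457
[[0.3102 0.3422 0.06  ]
 [0.4316 0.4728 0.06  ]
 [0.5934 0.3195 0.06  ]
 [0.4669 0.1876 0.06  ]]
```

```bash
cat >> h.py <<'E'
def lev(yaw,tilt=30):  # tool x along level y (yaw deg), tool z = -(level z leaning tilt to its -x)
    y=np.radians(yaw); x=np.array([np.cos(y),np.sin(y),0]); xr=np.array([np.sin(y),-np.cos(y),0])
    t=np.radians(tilt); zl=-np.sin(t)*xr+np.cos(t)*np.array([0,0,1])
    return R.from_matrix(np.c_[x,np.cross(-zl,x),-zl]), zl
E
python3 - <<'E'
from h import *
R1,zl=lev(137); print(zl, R1.as_matrix())
go(np.array([.4706,.3488,.067])+.121*zl,R1)
E
```

```text
[-0.341  -0.3657  0.866 ] [[-0.7314  0.5906  0.341 ]
 [ 0.682   0.6334  0.3657]
 [ 0.      0.5    -0.866 ]]
[-0.4152 -0.3234  1.0456 -0.1664  0.0019 -0.007 ] 3.74583980532234 2.8021715083737506
```

Emit:
send_rows([
  [-0.415, -0.323, 0.3, -0.166, 0.002, -0.007],
  [-0.415, -0.323, 0.6, -0.166, 0.002, -0.007],
  [-0.415, -0.323, 0.9, -0.166, 0.002, -0.007],
  [-0.415, -0.323, 0.98, -0.166, 0.002, -0.007],
  [-0.415, -0.323, 0.98, -0.166, 0.002, -0.007],
  [-0.415, -0.323, 0.98, -0.166, 0.002, -0.007],
], jaw=0.42)

```text
time: 11.85
position: [0.4303, 0.3059, 0.1868]
ee_rot: [1.047, 2.666, 0.714]
wrist_force: [0.3, 1.2, 0.8]
width: 0.0359
finger_force: 0.0
```

Run:
```python
from h import *
import json
o=readout.get_obs(); im=viewer.read_camera("wrist"); cv2.imwrite("pics/w6.png",im)
json.dump({k:o[k].tolist() for k in("position","ee_rot")},open("w6.json","w"))
print(o["time"],o["position"],R.from_rotvec(o["ee_rot"]).as_matrix(),o["joint_positions"])
```

```text
11.85 [0.4303 0.3059 0.1868] [[-0.7329  0.5893  0.3401]
 [ 0.6804  0.6348  0.3663]
 [-0.0001  0.4999 -0.8661]] [ 0.4624 -0.2442  1.8854  0.2088  1.0151 -0.4266]
```

View pics/w6.png

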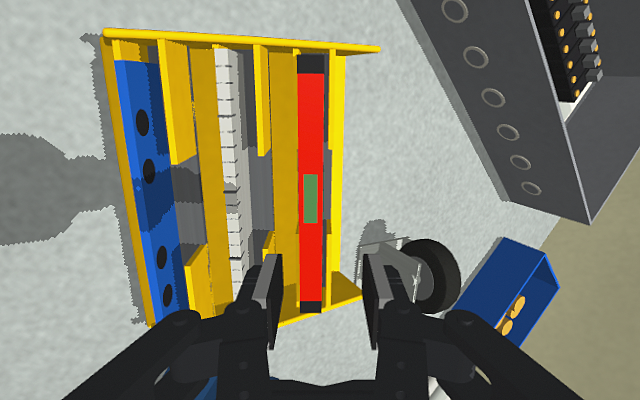

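Looking down the channel, the level's top edge runs from (297–324,55) to (300–321,313), with the top vial at (310,198).

Run:
```python
from cond import *
C5,i5=load("w5"); C6,i6=load("w6")
def ends(im,c,r0,r1):
    v=im[r0:r1,c-3:c+4].max(axis=2).mean(axis=1); return [(r0+i,int(x)) for i,x in enumerate(v)]
def green(im,box):
    a,b,c,d=box; s=im[a:b,c:d].astype(int); m=((s[...,1]>s[...,2]+15)&(s[...,1]>70)).astype(np.uint8); n,l,st,ce=cv2.connectedComponentsWithStats(m); 
    for k in range(1,n):
        if st[k,4]>20: print("green",st[k],ce[k]+[c,a])
green(i5,(185,240,308,325)); green(i6,(150,250,290,330))
print(ends(i5,319,126,140)); print(ends(i5,322,272,288))
print(ends(i6,310,46,60)); print(ends(i6,311,304,320))
# red extents in w6
for r in (90,130,150,240,280): 
    s=i6[r,285:340].astype(int); k=np.where((s[:,2]>130)&(s[:,1]<60))[0]+285; print(r,k.min(),k.max())
for r in (150,165,180,240,260): 
    s=i5[r,300:345].astype(int); k=np.where((s[:,2]>192)&(s[:,1]<60))[0]+300; print(r,k.min(),k.max())
```

```text
green [  8  15   6  28 158] [318.557 213.538]
green [ 14  25  13  48 624] [310.  198.5]
green [33 39  1 31 31] [323. 204.]
green [33 76  1 24 24] [323.  237.5]
[(126, 110), (127, 93), (128, 231), (129, 236), (130, 232), (131, 183), (132, 193), (133, 169), (134, 94), (135, 33), (136, 20), (137, 30), (138, 33), (139, 31)]
[(272, 199), (273, 207), (274, 152), (275, 64), (276, 33), (277, 31), (278, 32), (279, 32), (280, 32), (281, 43), (282, 125), (283, 241), (284, 239), (285, 146), (286, 162), (287, 158)]
[(46, 242), (47, 200), (48, 118), (49, 115), (50, 119), (51, 117), (52, 115), (53, 84), (54, 66), (55, 48), (56, 45), (57, 46), (58, 46), (59, 46)]
[(304, 41), (305, 41), (306, 40), (307, 41), (308, 41), (309, 41), (310, 41), (311, 43), (312, 51), (313, 238), (314, 255), (315, 247), (316, 228), (317, 209), (318, 197), (319, 197)]
90 298 323
130 298 323
150 298 322
240 299 321
280 300 321
150 312 323
165 313 323
180 313 324
240 315 324
260 315 324
```

Run:
```python
from cond import *
C5,i5=load("w5"); C6,i6=load("w6")
for n,a,b in [("far",(318,134.5),(310.6,54)),("near",(320.3,281.7),(310.7,312.5)),("vial",(319,213.5),(310.2,198.5))]:
    x,e=tri([a,b],[C5,C6]); print(n,x,np.round(e,4))
far=tri([(318,134.5),(310.6,54)],[C5,C6])[0]; near=tri([(320.3,281.7),(310.7,312.5)],[C5,C6])[0]
d=far-near; print(np.linalg.norm(d),np.degrees(np.arctan2(d[1],d[0])))
P=onz([(310.6,54),(310.7,312.5)],C6,.067); d=P[0]-P[1]; print(P,P.mean(0),np.linalg.norm(d),np.degrees(np.arctan2(d[1],d[0])))
yaw=np.degrees(np.arctan2(d[1],d[0]))
# width check of top face at z .067
R1,zl=lev(yaw); t=P.mean(0)
o=readout.get_obs()
for s in(.06,-.009): go(t+s*zl,R1)
```

```text
far [0.3979 0.4194 0.0655] [0.001 0.001]
near [0.5442 0.2791 0.0676] [0.0002 0.0002]
vial [0.4709 0.3487 0.0672] [0.0003 0.0003]
0.20265233616584985 136.19143724734317
[[0.3984 0.4184 0.067 ]
 [0.5446 0.2792 0.067 ]] [0.4715 0.3488 0.067 ] 0.20182833106693954 136.398843633091
[-0.0026 -0.0511  0.3722  0.0008 -0.0018  0.0039] 1.2021822000713631 0.07299148240721243
[-0.0046 -0.052   0.7172  0.0008 -0.0018  0.0039] 2.301034193927894 0.07299148240721243
```

Emit:
send_rows([
  [-0.004, -0.052, 0.1, 0, 0, 0.004],
  [-0.004, -0.052, 0.25, 0, 0, 0.004],
  [-0.004, -0.052, 0.4, 0, 0, 0.004],
  [-0.004, -0.052, 0.5, 0, 0, 0.004],
  [-0.004, -0.052, 0.6, 0, 0, 0.004],
  [-0.004, -0.052, 0.67, 0, 0, 0.004],
  [-0.004, -0.052, 0.71, 0, 0, 0.004],
  [-0.004, -0.052, 0.71, 0, 0, 0.004],
])

```text
time: 12.9
position: [0.4742, 0.3523, 0.0597]
ee_rot: [1.061, 2.66, 0.721]
wrist_force: [0.8, 0.5, 4.0]
width: 0.0356
finger_force: 0.0
```

Emit:
send_rows([
  [0, 0, 0, 0, 0, 0],
  [0, 0, 0, 0, 0, 0],
  [0, 0, 0, 0, 0, 0],
  [0, 0, 0, 0, 0, 0],
  [0, 0, 0, 0, 0, 0],
], jaw=0, grip_force=50)

```text
time: 13.52
position: [0.4735, 0.3518, 0.0593]
ee_rot: [1.062, 2.659, 0.722]
wrist_force: [5.7, 7.1, 1.0]
width: 0.0174
finger_force: 52.5
```

Emit:
send_rows([
  [0, 0.005, 0, 0, 0, 0],
  [0, 0.005, 0, 0, 0, 0],
  [0, 0.005, -0.02, 0, 0, 0],
  [0, 0.005, -0.05, 0, 0, 0],
  [0, 0.005, -0.1, 0, 0, 0],
  [0, 0.005, -0.15, 0, 0, 0],
])

```text
time: 14.28
position: [0.4633, 0.3408, 0.0846]
ee_rot: [1.063, 2.66, 0.72]
wrist_force: [9.0, 8.5, -2.5]
width: 0.0173
finger_force: 51.9
```

Emit:
send_rows([
  [0, 0.003, -0.05, 0, 0, 0],
  [0, 0.003, -0.1, 0, 0, 0],
  [0, 0.003, -0.2, 0, 0, 0],
  [0, 0.003, -0.35, 0, 0, 0],
  [0, 0.003, -0.5, 0, 0, 0],
  [0, 0.003, -0.65, 0, 0, 0],
  [0, 0.003, -0.65, 0, 0, 0],
])

```text
time: 15.15
position: [0.4186, 0.2923, 0.1975]
ee_rot: [1.063, 2.661, 0.717]
wrist_force: [-0.2, 0.2, -2.8]
width: 0.0171
finger_force: 52.9
```

Run:
```python
from h import *
import json
o=readout.get_obs(); im=viewer.read_camera("wrist"); cv2.imwrite("pics/w7.png",im)
json.dump({k:o[k].tolist() for k in("position","ee_rot")},open("w7.json","w"))
print(o["time"],o["position"],R.from_rotvec(o["ee_rot"]).as_matrix(),o["joint_positions"],o["ft_torque"])
# level top-edge rect in image
hsv=cv2.cvtColor(im,40); m=(((hsv[...,0]<6)|(hsv[...,0]>174))&(hsv[...,1]>150)&(hsv[...,2]>70)).astype(np.uint8)
n,l,st,ce=cv2.connectedComponentsWithStats(m); k=1+np.argmax(st[1:,4]); print(st[k],ce[k])
for r in range(st[k][1],st[k][1]+st[k][3],25):
    q=np.where(l[r]==k)[0]; print(r,q.min(),q.max())
```

```text
15.15 [0.4186 0.2923 0.1975] [[-0.7256  0.5977  0.341 ]
 [ 0.6881  0.6264  0.3663]
 [ 0.0054  0.5004 -0.8658]] [ 0.4445 -0.3086  1.9155  0.2137  1.0515 -0.4265] [-0.2905  0.3238  0.0774]
[  291    61    62   325 14736] [322.0098 196.3895]
61 291 352
86 292 352
111 293 351
136 294 351
161 294 349
186 295 349
211 295 348
236 296 347
261 296 348
286 296 348
311 298 346
336 299 345
361 299 345
```

Run:
```python
from cond import *
C,im=load("w7"); c=viewer.get_calibration("wrist"); Ct=(c["K"],c["dist"],c["tool_from_camera"])
v=im[:,317:327].max(axis=2).mean(axis=1); g=[(r,int(v[r])) for r in list(range(0,62,3))+list(range(370,400,2))]; print(g)
s=im.astype(int); m=((s[...,1]>s[...,2]+15)&(s[...,1]>70)).astype(np.uint8); m[:,:295]=0;m[:,350:]=0
n,l,st,ce=cv2.connectedComponentsWithStats(m)
for k in range(1,n):
    if st[k,4]>40: print("green",st[k],ce[k])
for z in(-.006,-.009,-.012):
    for x in(.1,.0825,.0,-.0825,-.1):
        a=proj([[x,-.009,z],[x,.009,z]],Ct); print(z,x,a.round(1).tolist(),round(a[1,0]-a[0,0],1))
```

```text
[(0, 199), (3, 199), (6, 199), (9, 196), (12, 198), (15, 170), (18, 47), (21, 48), (24, 48), (27, 48), (30, 48), (33, 48), (36, 47), (39, 47), (42, 47), (45, 47), (48, 47), (51, 47), (54, 48), (57, 47), (60, 49), (370, 234), (372, 234), (374, 234), (376, 234), (378, 234), (380, 234), (382, 234), (384, 242), (386, 42), (388, 36), (390, 33), (392, 32), (394, 34), (396, 35), (398, 35)]
green [ 309  275   28   87 2317] [322.0496 317.2192]
green [297 348   2  33  41] [297.7805 362.    ]
-0.006 0.1 [[289.3, 17.7], [351.8, 17.5]] 62.5
-0.006 0.0825 [[290.8, 80.9], [350.5, 80.8]] 59.7
-0.006 0.0 [[297.3, 312.5], [345.2, 312.4]] 47.9
-0.006 -0.0825 [[302.1, 461.7], [341.2, 461.7]] 39.1
-0.006 -0.1 [[303.0, 486.0], [340.5, 486.0]] 37.6
-0.009 0.1 [[288.3, 15.8], [352.6, 15.7]] 64.3
-0.009 0.0825 [[290.0, 80.9], [351.3, 80.8]] 61.3
-0.009 0.0 [[296.8, 317.5], [345.7, 317.5]] 48.9
-0.009 -0.0825 [[301.8, 468.2], [341.5, 468.2]] 39.8
-0.009 -0.1 [[302.7, 492.5], [340.8, 492.5]] 38.2
-0.012 0.1 [[287.3, 13.9], [353.5, 13.7]] 66.2
-0.012 0.0825 [[289.1, 80.8], [352.1, 80.7]] 63.0
-0.012 0.0 [[296.2, 322.7], [346.2, 322.7]] 50.0
-0.012 -0.0825 [[301.4, 474.9], [341.9, 474.9]] 40.4
-0.012 -0.1 [[302.3, 499.3], [341.1, 499.3]] 38.8
```

The level is square in the hand: the vial and far-end rows match zero pitch, with the base 41 mm ahead of the TCP. Next I refine the conduit pose from w2.

Run:
```python
from cond import *
C,im=load("w2")
for c in (160,200,260): print(c,[(r,*map(int,im[r,c])) for r in list(range(112,126,1))],"\n",[(r,*map(int,im[r,c])) for r in list(range(196,212,1))])
b=np.array([.6128,-.0675,.1440]); u=np.array([-np.sin(np.radians(9.6)),np.cos(np.radians(9.6)),0])
S=np.r_[np.arange(-.13,-.05,.002),np.arange(.19,.265,.002)]
pr=proj(b+S[:,None]*u,C); g=cv2.cvtColor(im,6)
print([(round(s,3),int(x),int(y),int(g[int(round(y)),int(round(x))])) for s,(x,y) in zip(S,pr)])
```

```text
160 [(112, 138, 143, 138), (113, 138, 142, 137), (114, 140, 144, 138), (115, 143, 147, 141), (116, 143, 148, 142), (117, 145, 149, 144), (118, 153, 158, 150), (119, 87, 92, 91), (120, 95, 100, 101), (121, 104, 110, 109), (122, 109, 114, 115), (123, 112, 118, 119), (124, 118, 125, 125), (125, 120, 127, 127)] 
 [(196, 138, 146, 147), (197, 142, 149, 149), (198, 140, 147, 146), (199, 136, 144, 144), (200, 130, 138, 138), (201, 128, 134, 134), (202, 126, 133, 133), (203, 117, 124, 124), (204, 112, 118, 118), (205, 103, 110, 110), (206, 88, 92, 91), (207, 90, 93, 89), (208, 87, 89, 86), (209, 79, 81, 78), (210, 149, 152, 146), (211, 141, 146, 140)]
200 [(112, 140, 144, 137), (113, 137, 141, 136), (114, 139, 143, 137), (115, 140, 144, 138), (116, 140, 143, 137), (117, 118, 122, 117), (118, 88, 93, 94), (119, 101, 108, 108), (120, 108, 113, 113), (121, 111, 117, 117), (122, 116, 122, 122), (123, 121, 127, 127), (124, 123, 130, 130), (125, 126, 134, 134)] 
 [(196, 143, 151, 151), (197, 139, 146, 148), (198, 136, 143, 143), (199, 131, 137, 138), (200, 128, 136, 136), (201, 125, 132, 132), (20
[... 2969 characters left out ...]
25), (np.float64(0.226), 51, 178, 151), (np.float64(0.228), 49, 178, 153), (np.float64(0.23), 47, 178, 176), (np.float64(0.232), 45, 178, 174), (np.float64(0.234), 43, 179, 173), (np.float64(0.236), 41, 179, 174), (np.float64(0.238), 39, 179, 173), (np.float64(0.24), 37, 179, 173), (np.float64(0.242), 35, 179, 173), (np.float64(0.244), 33, 179, 173), (np.float64(0.246), 31, 179, 172), (np.float64(0.248), 29, 179, 172), (np.float64(0.25), 27, 179, 171), (np.float64(0.252), 25, 179, 172), (np.float64(0.254), 23, 179, 172), (np.float64(0.256), 21, 179, 171), (np.float64(0.258), 19, 179, 172), (np.float64(0.26), 17, 179, 172), (np.float64(0.262), 15, 180, 178), (np.float64(0.264), 13, 180, 108)]
```

Run:
```python
from cond import *
C,im=load("w2")
def fit(up,lo):
    us=[]
    for E in(up,lo):
        o,v=rays(E,C); us.append((np.linalg.svd(v)[2][2],v.mean(0)))
    d=np.cross(us[0][0],us[1][0]); d/=np.linalg.norm(d); d*=np.sign(d[1])
    w=[m-d*(m@d) for _,m in us]; w=[x/np.linalg.norm(x) for x in w]
    h=np.arccos(w[0]@w[1])/2; b=w[0]+w[1]; b/=np.linalg.norm(b); A=o+b*.0445/np.sin(h)
    return A,d,o,b
g=cv2.cvtColor(im,6).astype(float); up=[];lo=[]
for c in range(150,268,3):
    k=np.where(g[108:128,c]<g[100:110,c].mean()*.82)[0]; up.append((c,108+k[0]-.4))
    if c>185:
        k=np.where(g[192:215,c]>g[212:220,c].mean()*.85)[0]; k=[i for i in k if i+192>199+ (0)]; 
        j=192+np.argmin(g[192:208,c]); lo.append((c,j+.7))
up,lo=[np.array(x) for x in(up,lo)]
up=np.c_[up[:,0],np.polyval(np.polyfit(*up.T,1),up[:,0])]; lo=np.c_[lo[:,0],np.polyval(np.polyfit(*lo.T,1),lo[:,0])]
print(up[[0,-1]],lo[[0,-1]])
A,d,o,b=fit(up,lo); print(A,d,np.degrees(np.arctan2(-d[0],d[1])))
# axis plane (contains o, dir b,d): where it meets z=.0955
n=np.cross(b,d); 
for y in(-.0675,-.0027):
    # x with n.(P-o)=0
    x=o[0]-(n[1]*(y-o[1])+n[2]*(.0955-o[2]))/n[0]; print("axis at y",y,"x",x)
```

```text
[[150.    118.878]
 [267.    114.572]] [[186.     205.4611]
 [267.     203.0818]]
[ 0.617  -0.0882  0.0937] [-0.1653  0.9862  0.0095] 9.5133062860749
axis at y -0.0675 x 0.6138660438818782
axis at y -0.0027 x 0.6028749471330549
```

Run:
```python
from h import *
o=readout.get_obs(); p=o["position"];r=R.from_rotvec(o["ee_rot"])
for q,y,t in [((.418,.292,.30),136.4,30),((.50,.17,.31),120,15),((.60,.0,.30),99.55,0)]:
    R1=lev(y,t)[0]; print(*delta(p,r,q,R1)); p,r=np.array(q),R1
```

```text
[ 0.0033  0.2577 -0.4536 -0.0006 -0.0021 -0.0004] 1.669511005971343 0.0376036795594683
[-0.7176 -0.1127 -0.1228  0.0828 -0.035   0.0844] 2.3573815982992654 2.073882024701472
[-0.9861 -0.0052  0.0504  0.0824 -0.0149  0.113 ] 3.1597468253010392 2.3658082470109427
```

Emit:
send_rows([
  [0.0, 0.13, -0.22, 0, 0, 0],
  [0.0, 0.258, -0.45, 0, -0.002, 0],
  [0.0, 0.258, -0.45, 0, -0.002, 0],
  [0.0, 0.258, -0.45, 0, -0.002, 0],
])

```text
time: 15.7
position: [0.4186, 0.292, 0.2965]
ee_rot: [1.066, 2.663, 0.706]
wrist_force: [0.4, 0.0, -2.9]
width: 0.0173
finger_force: 53.1
```

Emit:
send_rows([
  [-0.24, -0.038, -0.041, 0.028, -0.012, 0.028],
  [-0.48, -0.075, -0.082, 0.055, -0.023, 0.056],
  [-0.718, -0.113, -0.123, 0.083, -0.035, 0.084],
  [-0.718, -0.113, -0.123, 0.083, -0.035, 0.084],
  [-0.718, -0.113, -0.123, 0.083, -0.035, 0.084],
])

```text
time: 16.32
position: [0.5005, 0.1702, 0.3067]
ee_rot: [1.497, 2.596, 0.334]
wrist_force: [-0.1, -0.3, -3.2]
width: 0.0174
finger_force: 52.7
```

Emit:
send_rows([
  [-0.25, 0, 0.012, 0.02, -0.004, 0.028],
  [-0.5, 0, 0.025, 0.041, -0.007, 0.056],
  [-0.75, 0, 0.04, 0.062, -0.011, 0.085],
  [-0.986, -0.005, 0.05, 0.082, -0.015, 0.113],
  [-0.986, -0.005, 0.05, 0.082, -0.015, 0.113],
  [-0.986, -0.005, 0.05, 0.082, -0.015, 0.113],
])

```text
time: 17.08
position: [0.6006, 0.0012, 0.2988]
ee_rot: [-2.025, -2.4, 0.003]
wrist_force: [-0.7, 0.8, -1.9]
width: 0.017
finger_force: 52.7
```

Run:
```python
from h import *
o=readout.get_obs(); print(o["time"],o["position"],R.from_rotvec(o["ee_rot"]).as_matrix(),o["joint_positions"])
for z in(.20,.187): go([.6024,-.0027,z],lev(99.55,0)[0])
```

```text
17.075 [0.6006 0.0012 0.2988] [[-0.1683  0.9857 -0.0018]
 [ 0.9857  0.1683 -0.0007]
 [-0.0004 -0.0019 -1.    ]] [-0.0591  0.2652  1.0806 -0.0009  1.7975 -0.2284]
[-0.0206  0.0063  0.4937 -0.0006  0.0001  0.0008] 1.581501115753356 0.016716700714930265
[-0.0206  0.0064  0.5587 -0.0006  0.0001  0.0008] 1.7893268723622462 0.016716700714930265
```

Emit:
send_rows([
  [-0.02, 0.006, 0.15, -0.0006, 0, 0.001],
  [-0.02, 0.006, 0.3, -0.0006, 0, 0.001],
  [-0.02, 0.006, 0.42, -0.0006, 0, 0.001],
  [-0.02, 0.006, 0.46, -0.0006, 0, 0.001],
  [-0.02, 0.006, 0.46, -0.0006, 0, 0.001],
  [-0.02, 0.006, 0.46, -0.0006, 0, 0.001],
])

```text
time: 17.82
position: [0.6032, -0.0035, 0.2092]
ee_rot: [2.029, 2.394, 0.002]
wrist_force: [-0.1, -0.8, -1.9]
width: 0.017
finger_force: 52.7
```

Run:
```python
from h import *
import json
o=readout.get_obs(); im=viewer.read_camera("wrist"); cv2.imwrite("pics/w8.png",im); cv2.imwrite("pics/s8.png",viewer.read_camera("side")); cv2.imwrite("pics/t8.png",viewer.read_camera("top"))
json.dump({k:o[k].tolist() for k in("position","ee_rot")},open("w8.json","w"))
print(o["time"],o["position"],R.from_rotvec(o["ee_rot"]).as_matrix())
g=cv2.cvtColor(im,6)
for r in (10,40,80,120,160,200): 
    d=np.abs(np.gradient(cv2.GaussianBlur(g,(3,3),0)[r].astype(float))); print(r,[(int(c),int(g[r,c-3]),int(g[r,c+3])) for c in range(100,560) if d[c]>9 and d[c]>=d[c-1] and d[c]>d[c+1]])
c=viewer.get_calibration("wrist"); Ct=(c["K"],c["dist"],c["tool_from_camera"])
# expected tube silhouette crude: crown points & level
print(proj([[.1,0,-.009],[.16,0,.061],[.158,0,.061]],Ct))
```

```text
17.825 [ 0.6032 -0.0035  0.2092] [[-0.1639  0.9865  0.0036]
 [ 0.9865  0.1639 -0.0014]
 [-0.0019  0.0033 -1.    ]]
10 [(220, 144, 93), (396, 124, 152)]
40 [(240, 150, 93), (290, 174, 44), (355, 43, 176), (394, 128, 155)]
80 [(245, 155, 99), (267, 149, 112), (292, 115, 92), (353, 93, 178), (393, 124, 157)]
120 [(247, 152, 89), (268, 146, 112), (293, 115, 88), (352, 91, 178), (391, 125, 149)]
160 [(121, 95, 163), (125, 166, 90), (270, 146, 111), (294, 115, 84), (351, 85, 179), (389, 127, 156), (511, 155, 96), (517, 96, 155), (522, 156, 128), (525, 125, 172)]
200 [(115, 62, 176), (119, 173, 78), (127, 76, 153), (175, 154, 100), (295, 114, 82), (350, 82, 179), (386, 131, 147), (492, 150, 94), (498, 94, 152), (503, 152, 137), (506, 115, 170), (510, 101, 144)]
[[ 323.0697   15.8624]
 [ 322.7754 -106.5837]
 [ 322.7783 -101.2661]]
```

View pics/w8.png

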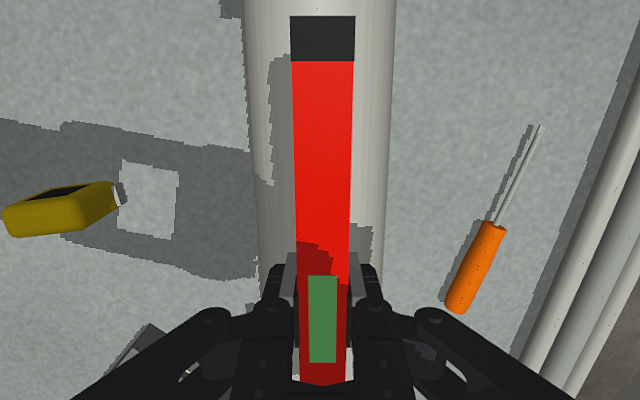

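The tube edges are at columns about 245 and 393 at row 80, and the level's edges are at 292 and 353. So the tube centre is about 3 px left of the level's centre, and I'll fit this properly before lowering.

Run:
```python
from cond import *
C,im=load("w8"); g=cv2.GaussianBlur(cv2.cvtColor(im,6),(3,3),0).astype(float); dx=np.gradient(g,axis=1)
def edge(rows,a,b,s):
    P=np.array([(a+np.argmax(s*dx[r,a:b]),r) for r in rows],float)
    # subpixel
    Q=[]
    for c,r in P:
        c=int(c); y=s*dx[int(r),c-1:c+2]; den=y[0]-2*y[1]+y[2]; Q.append((c+(.5*(y[0]-y[2])/den if abs(den)>1e-6 else 0),r))
    P=np.array(Q); k=np.polyfit(P[:,1],P[:,0],1)
    for _ in range(3):
        ok=abs(P[:,0]-np.polyval(k,P[:,1]))<1.2; k=np.polyfit(P[ok,1],P[ok,0],1)
    print(k,ok.sum(),len(ok)); return [(np.polyval(k,r),r) for r in rows]
L=edge(range(45,126,2),238,254,-1); Rr=edge(range(4,150,2),382,402,1)
us=[]
for E in(L,Rr):
    o,v=rays(E,C); us.append((np.linalg.svd(v)[2][2],v.mean(0)))
d=np.cross(us[0][0],us[1][0]); d/=np.linalg.norm(d); d*=np.sign(d[1])
w=[m-d*(m@d) for _,m in us]; w=[x/np.linalg.norm(x) for x in w]
h=np.arccos(w[0]@w[1])/2; b=w[0]+w[1]; b/=np.linalg.norm(b); A=o+b*.0445/np.sin(h)
print("axis",A,d,"yaw",np.degrees(np.arctan2(-d[0],d[1])))
n=np.cross(b,d)
for y in(-.0035,.10): print(y, o[0]-(n[1]*(y-o[1])+n[2]*(.0955-o[2]))/n[0])
# level lateral position in hand: edges of top face
E1=edge(range(70,240,4),285,300,-1); E2=edge(range(70,215,4),345,360,1)
c=viewer.get_calibration("wrist"); Ct=(c["K"],c["dist"],c["tool_from_camera"])
for r in (80,150,200):
    pts=[(E1[0][0]+(E1[-1][0]-E1[0][0])*(r-70)/(E1[-1][1]-70),r),(E2[0][0]+(E2[-1][0]-E2[0][0])*(r-70)/(E2[-1][1]-70),r)]
    print(r,onz(pts,Ct,-.009))
```

```text
[  0.0705 238.5942] 41 41
[ -0.0487 396.4919] 73 73
axis [0.587  0.08   0.1004] [-0.1709  0.9852  0.0113] yaw 9.8402831513792
-0.0035 0.6014864317666058
0.1 0.5835251411470356
[  0.025 289.731] 43 43
[ -0.0249 354.6877] 37 37
80 [[ 0.0828 -0.0092 -0.009 ]
 [ 0.0827  0.0087 -0.009 ]]
150 [[ 0.062  -0.0092 -0.009 ]
 [ 0.0619  0.0087 -0.009 ]]
200 [[ 0.0455 -0.0092 -0.009 ]
 [ 0.0455  0.0087 -0.009 ]]
```

Run:
```python
from h import *
o=readout.get_obs(); print(o["time"],o["position"],R.from_rotvec(o["ee_rot"]).as_matrix())
go([.6018,-.0027,.186],lev(99.6,0)[0])
```

```text
17.975 [ 0.6031 -0.0038  0.2086] [[-0.1634  0.9866  0.0026]
 [ 0.9866  0.1634 -0.0014]
 [-0.0018  0.0024 -1.    ]]
[ 0.0067 -0.0058  0.1128  0.0008  0.0006 -0.0011] 0.3621860114078021 0.024247482042231275
```

Emit:
send_rows([
  [0.007, -0.006, 0.04, 0.0008, 0.0006, -0.001],
  [0.007, -0.006, 0.08, 0.0008, 0.0006, -0.001],
  [0.007, -0.006, 0.1, 0.0008, 0.0006, -0.001],
  [0.007, -0.006, 0.11, 0.0008, 0.0006, -0.001],
  [0.007, -0.006, 0.11, 0.0008, 0.0006, -0.001],
  [0.007, -0.006, 0.11, 0.0008, 0.0006, -0.001],
])

```text
time: 18.73
position: [0.6015, -0.0027, 0.1858]
ee_rot: [-2.028, -2.398, 0.001]
wrist_force: [0.3, 0.1, -2.6]
width: 0.0173
finger_force: 52.7
```

Run:
```python
from h import *
o=readout.get_obs(); print(o["time"],o["position"],R.from_rotvec(o["ee_rot"]).as_matrix(),o["ft_torque"],o["wrist_force"])
go([.6018,-.0027,.181],lev(99.6,0)[0])
```

```text
18.725 [ 0.6015 -0.0027  0.1858] [[-0.1663  0.9861 -0.0014]
 [ 0.9861  0.1663  0.0001]
 [ 0.0003 -0.0014 -1.    ]] [-0.0199 -0.0115 -0.0185] [ 0.328   0.0532 -2.6025]
[-0.0002  0.0014  0.024  -0.0004 -0.0001 -0.0001] 0.07680424135248848 0.00799321858771852
```

Lower in small steps to contact.

Emit:
send_rows([
  [0, 0.001, 0.006, 0, 0, 0],
  [0, 0.001, 0.012, 0, 0, 0],
  [0, 0.001, 0.017, 0, 0, 0],
  [0, 0.001, 0.017, 0, 0, 0],
])

```text
time: 19.23
position: [0.6015, -0.0026, 0.1819]
ee_rot: [-2.027, -2.398, 0.002]
wrist_force: [1.2, -0.0, -3.0]
width: 0.0172
finger_force: 52.7
```

Emit:
send_rows([
  [0, 0, 0.003, 0, 0, 0],
  [0, 0, 0.005, 0, 0, 0],
  [0, 0, 0.005, 0, 0, 0],
])

```text
time: 19.6
position: [0.6016, -0.0026, 0.1812]
ee_rot: [-2.027, -2.398, 0.002]
wrist_force: [-0.0, 0.1, -2.0]
width: 0.0173
finger_force: 52.8
```

Emit:
send_rows([
  [0, 0, 0.003, 0, 0, 0],
  [0, 0, 0.005, 0, 0, 0],
  [0, 0, 0.005, 0, 0, 0],
  [0, 0, 0.005, 0, 0, 0],
])

```text
time: 20.1
position: [0.6017, -0.0028, 0.1807]
ee_rot: [-2.028, -2.398, 0.001]
wrist_force: [-1.6, -1.1, 4.2]
width: 0.0173
finger_force: 53.8
```

Run:
```python
from h import *
o=readout.get_obs(); r=R.from_rotvec(o["ee_rot"]); print(o["time"],o["position"],r.as_matrix()[:,2],"F tool",r.inv().apply(o["wrist_force"]),"T tool",r.inv().apply(o["ft_torque"]))
```

```text
20.1 [ 0.6017 -0.0028  0.1807] [-0.0012  0.0001 -1.    ] F tool [-0.7874 -1.7525 -4.2355] T tool [ 0.4352  0.2521 -0.176 ]
```

Emit:
send_rows([
  [0, 0, -0.002, 0, 0, 0],
  [0, 0, -0.002, 0, 0, 0],
  [0, 0, -0.002, 0, 0, 0],
], grip_force=20)

```text
time: 20.48
position: [0.6017, -0.0028, 0.1807]
ee_rot: [-2.028, -2.398, 0.002]
wrist_force: [-0.5, -2.4, 4.3]
width: 0.0175
finger_force: 53.7
```

Emit:
send_rows([
  [0, 0, 0, 0, 0, 0],
  [0, 0, 0, 0, 0, 0],
  [0, 0, 0, 0, 0, 0],
  [0, 0, 0, 0, 0, 0],
], jaw=0.28)

```text
time: 20.98
position: [0.6015, -0.0026, 0.1803]
ee_rot: [-2.027, -2.398, 0.002]
wrist_force: [-0.6, 0.4, 0.8]
width: 0.0239
finger_force: 0.0
```

```bash
cat > chk.py <<'E'
import sys
from h import *
def edges(im,rows,lo,hi):
    g=cv2.GaussianBlur(cv2.cvtColor(im,6),(3,3),0).astype(float); dx=np.abs(np.gradient(g,axis=1)); return [(r,lo[0]+int(np.argmax(dx[r,lo[0]:lo[1]])),hi[0]+int(np.argmax(dx[r,hi[0]:hi[1]]))) for r in rows]
o=readout.get_obs(); im=viewer.read_camera("wrist"); cv2.imwrite("pics/%s.png"%sys.argv[1],im)
print(o["time"],o["position"],o["wrist_force"],o["width"],o["finger_force"])
hsv=cv2.cvtColor(im,40); m=(((hsv[...,0]<6)|(hsv[...,0]>174))&(hsv[...,1]>150)&(hsv[...,2]>50)).astype(np.uint8)
n,l,st,ce=cv2.connectedComponentsWithStats(m); k=1+np.argmax(st[1:,4]); print(st[k],ce[k])
for r in range(st[k][1]+3,st[k][1]+st[k][3],30):
    q=np.where(l[r]==k)[0]; print(r,q.min(),q.max(),(q.min()+q.max())/2, [int(im[r,c,2]) for c in range(q.min(),q.max()+1,4)])
E
python3 chk.py w9
```

```text
20.975 [ 0.6015 -0.0026  0.1803] [-0.5837  0.407   0.7833] 0.023919908150186152 0.0
[  286    62    63   324 14979] [317.3576 196.5743]
65 286 348 317.0 [179, 221, 222, 222, 223, 222, 223, 223, 223, 224, 223, 223, 223, 223, 223, 223]
95 287 347 317.0 [215, 221, 222, 222, 221, 222, 222, 222, 222, 222, 222, 223, 222, 223, 223, 223]
125 288 347 317.5 [235, 220, 221, 220, 221, 221, 221, 221, 221, 222, 221, 221, 221, 221, 221]
155 289 346 317.5 [231, 220, 220, 219, 219, 220, 219, 219, 220, 221, 221, 220, 220, 219, 227]
185 290 345 317.5 [227, 218, 218, 217, 217, 218, 218, 217, 218, 218, 218, 218, 218, 218]
215 291 344 317.5 [227, 218, 218, 218, 217, 217, 218, 218, 217, 218, 218, 217, 218, 219]
245 292 344 318.0 [138, 137, 137, 136, 127, 232, 222, 219, 218, 218, 218, 217, 217, 200]
275 292 343 317.5 [100, 135, 135, 139, 142, 142, 142, 141, 141, 140, 137, 230, 217]
305 292 342 317.0 [52, 135, 135, 76, 68, 68, 68, 68, 67, 68, 131, 135, 136]
335 294 341 317.5 [137, 135, 136, 65, 67, 67, 67, 67, 67, 60, 134, 135]
365 295 340 317.5 [136, 134, 133, 134, 134, 135, 135, 136, 137, 134, 134, 132]
```

Emit:
send_rows([
  [0, 0, 0, 0, 0, 0],
  [0, 0, 0, 0, 0, 0],
  [0, 0, 0, 0, 0, 0],
  [0, 0, 0, 0, 0, 0],
])

```text
time: 21.52
position: [0.6016, -0.0026, 0.1805]
ee_rot: [-2.027, -2.398, 0.002]
wrist_force: [-0.2, -0.3, 0.1]
width: 0.0238
finger_force: 0.0
```

```bash
python3 chk.py w10 | head -5; python3 chk.py w11 | sed -n 2,4p
```

```text
21.525 [ 0.6016 -0.0026  0.1805] [-0.2035 -0.2666  0.1176] 0.023835320069475727 0.0
[  286    62    63   324 14938] [317.2593 196.6917]
65 286 347 316.5 [181, 222, 222, 222, 223, 223, 223, 223, 222, 223, 223, 223, 222, 223, 223, 223]
95 287 347 317.0 [214, 222, 222, 221, 221, 221, 223, 222, 223, 222, 223, 223, 223, 222, 222, 221]
125 288 346 317.0 [235, 220, 220, 220, 221, 221, 220, 221, 221, 222, 222, 221, 221, 221, 221]
[  286    62    63   324 14941] [317.2586 196.7251]
65 286 347 316.5 [181, 222, 222, 222, 222, 222, 223, 222, 223, 223, 223, 223, 223, 223, 223, 224]
95 287 347 317.0 [214, 222, 222, 222, 221, 222, 222, 222, 222, 222, 222, 223, 223, 222, 222, 222]
```

The level balances by itself but leans about 1.7° towards the robot, so it sits about 0.8 mm off the crown line. I'll regrip and shift it by that much.

Emit:
send_rows([
  [0, 0, 0, 0, 0, 0],
  [0, 0, 0, 0, 0, 0],
  [0, 0, 0, 0, 0, 0],
  [0, 0, 0, 0, 0, 0],
], jaw=0, grip_force=30)

```text
time: 22.12
position: [0.6016, -0.0026, 0.1805]
ee_rot: [-2.027, -2.398, 0.002]
wrist_force: [0.5, -0.0, 0.6]
width: 0.0179
finger_force: 31.1
```

Emit:
send_rows([
  [0, 0, -0.01, 0, 0, 0],
  [0, 0, -0.02, 0, 0, 0],
  [0, 0.004, -0.02, 0, 0, 0],
  [0, 0.004, -0.02, 0, 0, 0],
  [0, 0.004, -0.01, 0, 0, 0],
  [0, 0.004, -0.004, 0, 0, 0],
  [0, 0.004, 0.0, 0, 0, 0],
  [0, 0.004, 0.0, 0, 0, 0],
  [0, 0.004, 0.0, 0, 0, 0],
])

```text
time: 23.25
position: [0.6024, -0.0025, 0.1806]
ee_rot: [-2.027, -2.398, 0.002]
wrist_force: [-0.9, 0.2, -1.3]
width: 0.0174
finger_force: 30.8
```

Emit:
send_rows([
  [0, 0, 0.002, 0, 0, 0],
  [0, 0, 0.002, 0, 0, 0],
  [0, 0, 0.002, 0, 0, 0],
])

```text
time: 23.62
position: [0.6024, -0.0025, 0.1805]
ee_rot: [-2.027, -2.398, 0.002]
wrist_force: [-3.0, -0.1, 3.1]
width: 0.0174
finger_force: 31.5
```

Emit:
send_rows([
  [0, 0, 0, 0, 0, 0],
  [0, 0, 0, 0, 0, 0],
  [0, 0, 0, 0, 0, 0],
  [0, 0, 0, 0, 0, 0],
  [0, 0, 0, 0, 0, 0],
  [0, 0, 0, 0, 0, 0],
], jaw=0.28)

```text
time: 24.38
position: [0.6024, -0.0025, 0.1801]
ee_rot: [-2.027, -2.398, 0.002]
wrist_force: [-0.1, -0.9, -0.1]
width: 0.0236
finger_force: 0.0
```

```bash
python3 chk.py w12 | head -5
```

```text
24.375 [ 0.6024 -0.0025  0.1801] [-0.0682 -0.8994 -0.0607] 0.02355806436683986 0.0
[  292    62    63   324 14892] [322.7132 195.8896]
65 292 354 323.0 [217, 223, 224, 224, 223, 224, 224, 224, 224, 225, 224, 224, 224, 224, 225, 224]
95 293 353 323.0 [237, 223, 223, 223, 223, 223, 223, 223, 223, 224, 224, 224, 224, 224, 224, 224]
125 294 352 323.0 [233, 222, 221, 222, 223, 222, 222, 222, 222, 223, 223, 222, 222, 222, 222]
```

The level now stays centred, so I'll open wider and withdraw straight up.

Emit:
send_rows([
  [0, 0, 0, 0, 0, 0],
  [0, 0, 0, 0, 0, 0],
  [0, 0, -0.05, 0, 0, 0],
  [0, 0, -0.15, 0, 0, 0],
  [0, 0, -0.35, 0, 0, 0],
  [0, 0, -0.6, 0, 0, 0],
  [0, 0, -0.85, 0, 0, 0],
  [0, 0, -1, 0, 0, 0],
  [0, 0, -1, 0, 0, 0],
], jaw=0.5)

```text
time: 25.55
position: [0.603, -0.0025, 0.384]
ee_rot: [2.026, 2.396, 0.004]
wrist_force: [0.0, 0.5, -0.7]
width: 0.0427
finger_force: 0.0
```

Run:
```python
from h import *
o=readout.get_obs(); C=cam("wrist",o); im=viewer.read_camera("wrist"); cv2.imwrite("pics/w13.png",im)
print(o["time"],o["position"])
s=im.astype(int); m=((s[...,2]>110)&(s[...,1]<70)&(s[...,0]<70)).astype(np.uint8)
n,l,st,ce=cv2.connectedComponentsWithStats(m); k=1+np.argmax(st[1:,4]); print(st[k],ce[k])
ys,xs=np.where(l==k); 
for r in range(st[k][1]+4,st[k][1]+st[k][3],20): q=np.where(l[r]==k)[0]; print(r,q.min(),q.max())
u=np.array([-np.sin(np.radians(9.6)),np.cos(np.radians(9.6)),0])
v=np.array([u[1],-u[0],0]); c=np.array([.6024,-.0025,.19])
for a in(.0825,0,-.0825): print(proj([c+a*u-.009*v,c+a*u+.009*v],C).round(1).tolist())
# hanger and top images for final check
t=viewer.read_camera("top"); sd=viewer.read_camera("side"); cv2.imwrite("pics/t13.png",t); cv2.imwrite("pics/s13.png",sd)
T=cam("top"); S=cam("side"); x=np.array([np.cos(np.radians(-31.4)),np.sin(np.radians(-31.4)),0]); b=np.array([.467,-.319,0])
for P in ([.467,-.319,.087],b+.061*x+[0,0,.009],b-.061*x+[0,0,.009]): print("hanger exp",proj(P,T)[0],proj(P,S)[0])
for P in (c+.1*u,c-.1*u): print("level exp",proj(P,T)[0],proj(P,S)[0])
for nm,I in(("top",t),("side",sd)):
    g=I.astype(int); m=((g[...,2]>110)&(g[...,1]<70)&(g[...,0]<70)).astype(np.uint8); n,l,st,ce=cv2.connectedComponentsWithStats(m)
    print(nm,[(st[k].tolist(),ce[k].round(1)) for k in range(1,n) if st[k,4]>15])
t0=cv2.imread("pics/top0.png"); d=cv2.absdiff(t0,t).max(axis=2)>45; n,l,st,ce=cv2.connectedComponentsWithStats(d.astype(np.uint8)); print("diff",[st[k].tolist() for k in range(1,n) if st[k,4]>12])
```

```text
25.55 [ 0.603  -0.0025  0.384 ]
[ 311   75   20  189 3149] [320.5433 165.1086]
79 311 330
99 311 330
119 311 330
139 311 330
159 311 330
179 311 330
199 312 330
219 312 329
239 312 329
259 313 329
[[310.2, 81.1], [331.6, 81.0]]
[[311.3, 176.1], [331.0, 176.1]]
[[312.2, 257.3], [330.5, 257.3]]
hanger exp [414.2967 227.6995] [336.4768 265.6102]
hanger exp [417.6064 212.9877] [358.3215 289.4551]
hanger exp [400.4996 243.9838] [314.3352 284.2544]
level exp [281.8945 191.0033] [319.6775 158.6633]
level exp [347.1331 178.1109] [353.4008 182.7839]
top [([416, 87, 53, 34, 632], array([435. , 105.8])), ([450, 94, 6, 9, 31], array([452.7,  98.3])), ([441, 99, 5, 12, 26], array([443. , 104.7])), ([342, 177, 4, 7, 18], array([343.6, 180.4])), ([322, 180, 10, 7, 58], array([326.5, 183.4])), ([289, 184, 25, 10, 130], array([299.8, 188.8]))]
side [([320, 160, 16, 13, 61], array([326.4, 165.2])), ([339, 173, 14, 10, 60], array([344.5, 177.9])), ([457, 237, 76, 51, 538], array([492.2, 260. ]))]
diff [[278, 128, 55, 79, 1274], [294, 134, 54, 36, 400], [273, 137, 4, 29, 79], [334, 176, 16, 12, 96], [332, 196, 9, 17, 83], [276, 207, 10, 17, 134], [341, 207, 5, 5, 18], [188, 209, 45, 49, 535], [314, 210, 49, 139, 3031], [288, 214, 14, 3, 30], [279, 218, 16, 14, 73], [212, 231, 15, 17, 43], [281, 265, 2, 11, 17], [279, 303, 2, 23, 26], [496, 307, 65, 31, 1267], [357, 312, 142, 88, 4074], [274, 316, 55, 49, 1744], [558, 323, 15, 30, 65], [484, 337, 93, 61, 1570], [477, 352, 8, 13, 22], [352, 357, 6, 13, 32], [269, 358, 22, 14, 161], [293, 363, 30, 7, 97], [578, 362, 5, 14, 52], [324, 365, 3, 6, 15], [219, 368, 59, 32, 713], [345, 375, 10, 25, 88], [332, 384, 6, 16, 82], [210, 386, 6, 14, 33]]
```

The level is balanced where it should be. Next is a numeric check of the hanger in the picture taken after its release.

Run:
```python
from h import *
im=cv2.imread("pics/w4.png"); g=cv2.cvtColor(im,6)
m=(g<45).astype(np.uint8); m[240:]=0; n,l,st,ce=cv2.connectedComponentsWithStats(m)
print([(st[k].tolist(),ce[k].round(1)) for k in range(1,n) if 20<st[k,4]<900])
t=cv2.imread("pics/t13.png"); tg=cv2.cvtColor(t,6); print(tg[205:252:3,396:426:2])
```

```text
[([97, 54, 83, 103, 186], array([142.5, 102.8])), ([319, 101, 7, 7, 29], array([321.9, 104.1])), ([133, 129, 14, 28, 174], array([139.4, 142.4])), ([316, 170, 13, 12, 112], array([322. , 175.3])), ([619, 204, 21, 36, 441], array([631.9, 226.6])), ([320, 206, 6, 6, 28], array([322.2, 208.5]))]
[[107 109 133 134 134 134 133 118 107  75  81 112 141 155 157]
 [114 133 134 134 134 134 133 133 133 130 123  86  68  89 124]
 [131 135 135 134 134 133 133 133 133 138 168 154 137 114  89]
 [134 134 134 134 134 134 134 133 127 129 150 109 161 165 134]
 [135 135 134 134 135 134 134 134 130 138 134 132 144 141 132]
 [135 134 134 133 134 134 134 133 139 159 158 151 140 133 133]
 [135 135 135 134 134 134 134 135 146 153 158 159 151 134 133]
 [135 135 134 135 135 134 137 134 144 140 142 158 137 132 132]
 [135 134 134 134 134 136 155 116 162 118 107 147 133 132 133]
 [135 135 135 135 133 154 161 146 121 120 141 133 132 132 132]
 [135 135 135 128 143 158 160 161 161 136 124 133 133 133 132]
 [135 132 122 132 136 137 142 152 138 119 133 132 133 133 132]
 [134 155 150 118 122 132 133 120 133 133 133 134 133 133 132]
 [138 154 145 119 165 128 117 134 134 133 133 133 133 133 132]
 [110 129 132 141 155 136 134 134 134 134 134 133 133 133 119]
 [148 110  98 113 130 134 134 134 133 133 133 133 133 126  79]]
```

```bash
python3 -c "
from cell import order; print(order.close_job())"
```

```text
the job is handed in; nothing more can be done
None
```

The job is handed in: the hanger stands on its feet in the large bay and the level balances upright on the conduit crown midway between the U-bolts, at about 26 s on the robot's clock (limit 67 s), though the judge gave no verdict.

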